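# Load the tall spool on the ribbon winder

## Task

Get the ribbon winder ready: put the taller of the two empty wooden spools over the winder's upright spindle and lower it, without dropping it, until it stands fully down on the turntable, then let go. Leave the shorter spool and the paint jar where they stand.

Things in the scene. Friction and masses are not known exactly. Their poses are not given: they have to be found in the camera images.
- tall_spool_center (a point): The taller empty spool, dark wood, 80 mm high, standing upright on the table. Two flanges 52 mm across and 14 mm thick (at the bottom and the top end), a 42 mm barrel between them, and a 30 mm hole right through along its axis. Both ends are alike. About 0.1 kg. This point is its centre, half-way up its axis (40 mm above its underside); z runs along the axis. The rim of the top flange is the natural grip from above.
- winder_seat (a point): Centre of the top face of the winder's turntable, 46 mm above the table; the foot of the spindle, z upwards. The winder is a fixed grey box, 140 x 140 mm and 36 mm high, with a black rubber-faced turntable 80 mm across and an upright steel spindle 12 mm thick that rises 65 mm above this point (the top 10 mm tapers to 4 mm). The turntable does not turn. A low hand crank sticks out 52 mm from the side towards the winder's own +x, all of it lower than the turntable.
- short_spool_center (a point): The shorter empty spool, same dark wood, flanges and hole but only 44 mm high, standing upright on the table; not wanted, to be left where it is. This point is its centre, 22 mm above its underside.
- paint_jar_center (a point): A closed paint jar 54 mm across and 60 mm high with a blue lid, standing on the table; to be left where it is. This point is on its axis, 30 mm above its underside.
Things that resemble listed ones, but are neither listed nor needed, are in the scene too. What is shaped like the part that bears tall_spool_center but green or orange is not meant.

How it is judged:
By the outcome, as a careful person would: the job done as asked, in the order asked, and still so for the second after the job is handed in, with the robot touching nothing.
It also fails if it takes over 35 s, if anything falls off the work surface, if the arm or the gripper's body presses on something with over 40 N, if the wrist force passes 120 N, or if a joint passes its speed limit or range.

## Robot

A 6-joint arm with a two-finger parallel gripper is mounted at the origin on the work surface. World frame = base frame: x ahead of the robot, y to its left, z up, the work surface at z = 0. Lengths are in m, angles in rad, forces in N, time in s.
With the tool pointing down it reaches from about 0.275 to 0.825 m from the base axis. Payload 5.2 kg.
Tool frame: the origin (TCP) lies on the centre line of the jaws, within the pads' length; the fingertips stand 19 mm ahead of it and the grasp point (between the pads) is the TCP; z points along the fingers, y is the direction in which the jaws open and shut (so a half turn about z gives the same grasp; the last joint's range is limited). The gripper opens to 93 mm and grips with 3 to 60 N. Pads are 15 mm wide; open, the fingers measure 128 mm over their backs; the gripper's body (75 mm by 188 mm) begins 65 mm behind the grasp point.
Start: joints at [-1.355, 0.259, 1.535, -0, 1.348, -0.203], TCP at [0.224, -0.502, 0.238] pointing down, gripper open.
Joint ranges: [-3.14, 3.14], [-0.91, 2.08], [0.19, 2.58], [-1.22, 4.36], [0.22, 2.71], [-3.12, 3.12]. Speed limits (rad/s): [2.57, 2.57, 3.14, 3.14, 3.14, 3.14].

## Interface

Orientations are given as a unit quaternion [x, y, z, w].
In Python, from rig import status, cams, hand_in, nets gives the robot as it stands.
- The arm moves only by the shell command python3 -m handwheel 'ROWS' [FORCE]. ROWS is JSON, a list of rows, each an object of numbers: "rx", "ry", "rz": the turn, a rotation vector about the world's x, y, z in rad; "x", "y", "z": the shift along the world's x, y, z in m; "claw": the opening, from -1 (shut) to 1 (fully open). In form: [{"rx": .., "ry": .., "rz": .., "x": .., "y": .., "z": .., "claw": ..}, ...]. A call has 1 to 5 rows; each row is the pose to reach, as a shift and turn from the pose measured when the call began; what a row does not reach only later rows make up. A row lasts 1/8 s, in which the tool goes at most 62.5 mm and 10.7 degrees, less where a joint would pass 70% of its speed; a pose out of reach is approached as far as the arm can. A call with a gripper value outside its range is refused whole. The fingers move at their own pace and stop on an object; FORCE is the grip in N (left out, the last holds). Time passes only in rows, so rows that repeat a pose let the fingers close. It gives the time, the measured TCP pose, the force and the opening at its end, in the units of the state.
- status.get_state(): the state, without advancing time (a new reading comes with each control period).
- cams.capture(name): name is "scene" or "top" or "wrist"; returns a dict with "frame" (480x640x3 uint8, red, green, blue), "mtx" (3x3 intrinsics, pixels), "rvec" (rotation vector, rad) and "tvec" (3), from world to camera coordinates, as OpenCV has them; the wrist camera has in their place "hand_eye" (4x4, takes a point from camera to tool coordinates, whose origin is the TCP and whose axes are the flange's). Camera axes: x right, y down, z forward; pixel columns grow to the right and rows downward; lengths in m; the calibration is good to about 2 mm. A picture is of the moment at which its call begins: read the wrist's pose just before it. There is no depth.
- hand_in(): hands the job in, once; it reports no verdict.
Trained networks look in a picture, given as the dict that the camera call returned (one of the last four; its "shot" number tells which), for a name from the list of things; names that differ only in an ending like _2 or _b are one class to them, and where a whole thing is asked for, a point or a joint stands for the part that bears it (a point fixed in the world has none). Each returns a list of dicts, best first, with "confidence" (0 to 1); they miss things now and then, are a little off and sometimes report something else, mostly with a low value. They report only what shows in the picture. A call takes as long as a camera call. They do not tell look-alikes from the thing itself.
- nets.regions_of(thing, picture): "mask" (480x640 bool, what is visible of it) and "point" ([column, row] in pixels, amid what is visible of it).
The state is a dict: "time": time; "joints": joint angles; "joint_velocities": joint speeds; "effort": joint torques, N m; "ee_pos": TCP position; "eef_rot": TCP orientation; "ft_force": force on the tool from outside, world axes, zero at the start; "wrist_torque": the same for the moment, N m; "gripper_width": finger opening in m.
Only numpy, scipy, OpenCV 4.12 (cv2) and the standard library are available. Lean on these libraries where they do the work, as an engineer would, in place of code of your own. Each camera call takes 0.05 s, during which the arm holds its last target. There are 200 camera calls.

## Working session

There is one attempt and no reset: what is moved stays moved. The work goes in short steps, Python scripts to look and compute and a shell command to move; the robot and the scene stay as the last step left them, time stands still between calls to the robot, and variables do not carry over. Pictures are saved under pics/ and viewed, about 8 in all and at most 12, crops included, and the job is handed in when it is done.

```bash
mkdir -p pics
cat > h.py <<'E'
import numpy as np, cv2
from scipy.spatial.transform import Rotation as R
from rig import status, cams, nets
def ray(p, uv, st=None):
    d=cv2.undistortPoints(np.array([[uv]],float),p["mtx"],None)[0,0]; d=np.array([d[0],d[1],1.])
    if "rvec" in p:
        M=cv2.Rodrigues(np.array(p["rvec"],float))[0]; t=np.array(p["tvec"],float).ravel()
        return -M.T@t, M.T@d
    H=np.array(p["hand_eye"]); Rt=R.from_quat(st["eef_rot"]).as_matrix()
    return Rt@H[:3,3]+st["ee_pos"], Rt@H[:3,:3]@d
def at_z(p,uv,z,st=None):
    o,d=ray(p,uv,st); return o+d*(z-o[2])/d[2]
def save(p,name): cv2.imwrite(f"pics/{name}.png",cv2.cvtColor(p["frame"],cv2.COLOR_RGB2BGR))
E
python3 - <<'E'
from h import *
print(status.get_state())
Z=dict(tall_spool_center=.08,winder_seat=.046,short_spool_center=.044,paint_jar_center=.06)
for c in ("top","scene"):
    p=cams.capture(c); save(p,c)
    o,_=ray(p,(320,240)); print(c,o)
    for n,z in Z.items():
        for r in nets.regions_of(n,p)[:4]:
            print(c,n,round(r["confidence"],2),np.round(r["point"]),at_z(p,r["point"],z).round(3),r["mask"].sum())
E
```

```text
{'time': 0.0, 'joints': array([-1.35481371e+00,  2.59323392e-01,  1.53607122e+00, -1.26359273e-05,
        1.34799908e+00, -2.02780809e-01]), 'joint_velocities': array([-0.00060364,  0.00022293, -0.00056263,  0.00057166, -0.00059   ,
        0.00152756]), 'effort': array([-1.38946427e-03, -4.37313581e+01, -2.84003985e+01,  7.14578410e-02,
        4.11931216e-02, -1.29878013e-04]), 'ee_pos': array([ 0.22356245, -0.50195461,  0.23683299]), 'eef_rot': array([ 9.78158928e-01,  2.07856443e-01, -1.21046191e-05, -9.00460656e-04]), 'ft_force': array([-0.73458064, -0.4936831 ,  0.13376186]), 'wrist_torque': array([-0.01215337, -0.03076773,  0.0377207 ]), 'gripper_width': 0.09302079148474765}
top [0.45863789 0.12135561 0.97615008]
top tall_spool_center 0.93 [205. 240.] [0.549 0.323 0.08 ] 742
top tall_spool_center 0.78 [179. 288.] [0.458 0.37  0.08 ] 789
top tall_spool_center 0.7 [160. 211.] [0.603 0.41  0.08 ] 867
top winder_seat 0.69 [491. 247.] [ 0.533 -0.228  0.046] 5418
top short_spool_center 0.83 [273. 282.] [0.468 0.198 0.044] 369
top paint_jar_center 0.61 [280. 197.] [0.632 0.184 0.06 ] 610
scene [1.2147876  0.60003973 0.83793865]
scene tall_spool_center 0.74 [419. 318.] [0.592 0.35  0.08 ] 1294
scene tall_spool_center 0.58 [449. 360.] [0.64 0.43 0.08] 1565
scene tall_spool_center 0.56 [463. 295.] [0.502 0.386 0.08 ] 1227
scene winder_seat 0.96 [186. 201.] [ 0.573 -0.21   0.046] 3602
scene short_spool_center 0.69 [373. 262.] [0.492 0.201 0.044] 753
scene paint_jar_center 0.8 [316. 311.] [0.666 0.196 0.06 ] 1122
```

View pics/top.png

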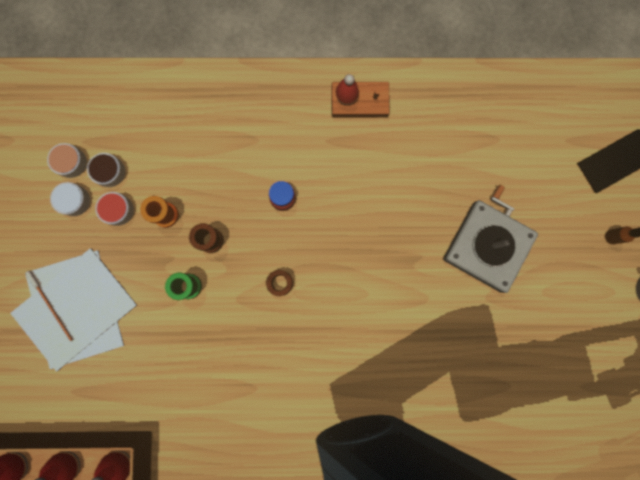

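View pics/scene.png

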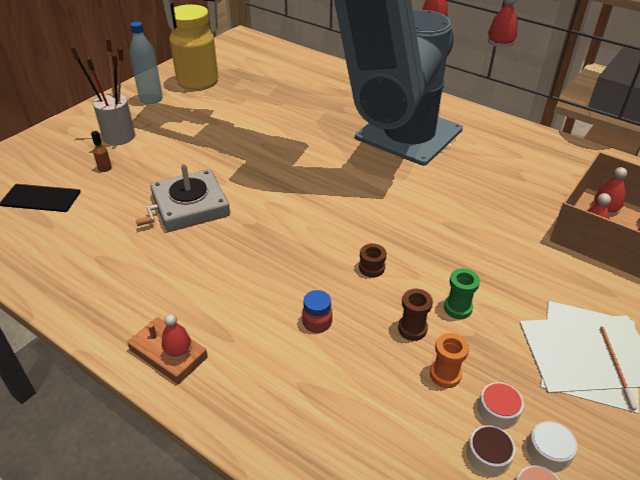

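The target is the dark tall spool: (205,238) in the top view and (416,313) in the scene view. The green and orange ones are decoys. The winder is at (493,246) in the top view. I'll go past the winder and look at it from near on the way.

```bash
python3 -m handwheel '[{"x":0.04,"y":0.035,"z":0.02,"claw":1},{"x":0.08,"y":0.075,"z":0.04,"claw":1},{"x":0.12,"y":0.115,"z":0.06,"claw":1},{"x":0.16,"y":0.155,"z":0.06,"claw":1},{"x":0.20,"y":0.19,"z":0.06,"claw":1}]' 20
python3 -m handwheel '[{"x":0.03,"y":0.03,"claw":1},{"x":0.05,"y":0.05,"claw":1},{"x":0.05,"y":0.05,"claw":1}]'
python3 - <<'E'
from h import *
st=status.get_state(); p=cams.capture("wrist"); save(p,"w1"); print(st["ee_pos"],st["ft_force"],p["hand_eye"],p["mtx"])
for r in nets.regions_of("winder_seat",p)[:2]: print(r["confidence"],r["point"],at_z(p,r["point"],.046,st))
E
```

```text
[ 0.22367365 -0.5024448   0.23762741] [-0.14880626  0.36747366  0.69340969] [[-2.33619211e-05 -9.67642441e-01 -2.52325397e-01  6.89744157e-02]
 [ 9.99999930e-01  7.17462246e-05 -3.67726009e-04 -1.12314164e-03]
 [ 3.73930688e-04 -2.52325388e-01  9.67642371e-01 -1.47051477e-01]
 [ 0.00000000e+00  0.00000000e+00  0.00000000e+00  1.00000000e+00]] [[421.38924894   0.         322.99792045]
 [  0.         421.38924894 239.17280006]
 [  0.           0.           1.        ]]invalid input at $[0]: expected keys rx, ry, rz, x, y, z, claw
invalid input at $[0]: expected keys rx, ry, rz, x, y, z, claw
```

View pics/w1.png

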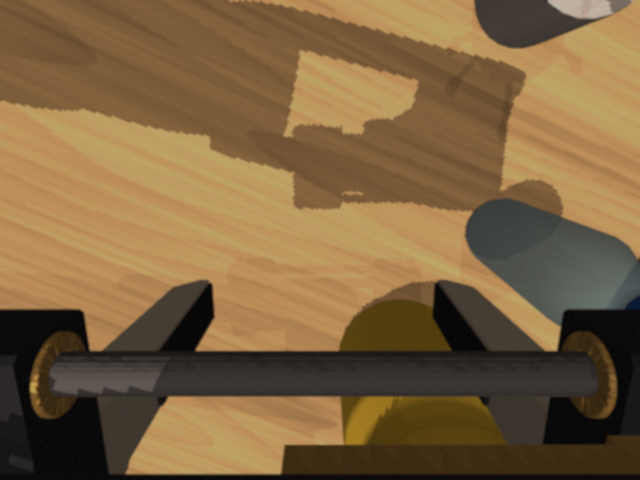

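Every key is required, and nothing moved. The yellow jar is right below the jaws (around 400,370), so I'll rise first.

```bash
python3 -m handwheel '[{"rx":0,"ry":0,"rz":0,"x":0,"y":0,"z":0.06,"claw":1},{"rx":0,"ry":0,"rz":0,"x":0.04,"y":0.035,"z":0.08,"claw":1},{"rx":0,"ry":0,"rz":0,"x":0.08,"y":0.075,"z":0.08,"claw":1},{"rx":0,"ry":0,"rz":0,"x":0.12,"y":0.115,"z":0.08,"claw":1},{"rx":0,"ry":0,"rz":0,"x":0.16,"y":0.155,"z":0.08,"claw":1}]' 20
python3 -m handwheel '[{"rx":0,"ry":0,"rz":0,"x":0.04,"y":0.035,"z":0,"claw":1},{"rx":0,"ry":0,"rz":0,"x":0.08,"y":0.07,"z":0,"claw":1},{"rx":0,"ry":0,"rz":0,"x":0.1,"y":0.09,"z":0,"claw":1},{"rx":0,"ry":0,"rz":0,"x":0.1,"y":0.09,"z":0,"claw":1}]'
python3 - <<'E'
from h import *
st=status.get_state(); p=cams.capture("wrist"); save(p,"w2"); print(st["ee_pos"],st["eef_rot"],st["ft_force"])
for r in nets.regions_of("winder_seat",p)[:2]: print(r["confidence"],r["point"],at_z(p,r["point"],.046,st))
E
```

```text
time: 1.23
ee_pos: [0.3847, -0.3462, 0.3179]
eef_rot: [0.978, 0.208, 0.0, 0.0]
ft_force: [-0.2, -1.0, -0.1]
gripper_width: 0.0932
time: 1.72
ee_pos: [0.4858, -0.2545, 0.3178]
eef_rot: [0.978, 0.209, 0.0, 0.0]
ft_force: [0.1, 0.0, -0.2]
gripper_width: 0.093
[ 0.48584155 -0.25453561  0.31782246] [9.77829023e-01 2.09404648e-01 2.38525283e-04 1.96472957e-04] [ 0.12750714  0.04075874 -0.19850925]
0.72 [330.4, 137.6] [ 0.54423393 -0.23490552  0.046     ]
```

View pics/w2.png

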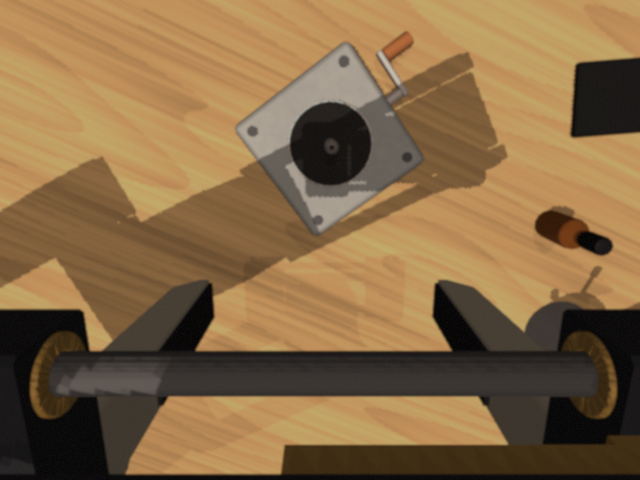

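The turntable is centred at about (330.5,143.5) and the spindle tip at (332,146). Next stop is the spool.

```bash
python3 -m handwheel '[{"rx":0,"ry":0,"rz":0,"x":0.0,"y":0.06,"z":-0.01,"claw":1},{"rx":0,"ry":0,"rz":0,"x":0.005,"y":0.12,"z":-0.02,"claw":1},{"rx":0,"ry":0,"rz":0,"x":0.01,"y":0.18,"z":-0.03,"claw":1},{"rx":0,"ry":0,"rz":0,"x":0.01,"y":0.24,"z":-0.04,"claw":1},{"rx":0,"ry":0,"rz":0,"x":0.01,"y":0.3,"z":-0.05,"claw":1}]'
python3 -m handwheel '[{"rx":0,"ry":0,"rz":0,"x":0.0,"y":0.06,"z":0,"claw":1},{"rx":0,"ry":0,"rz":0,"x":0.005,"y":0.12,"z":0,"claw":1},{"rx":0,"ry":0,"rz":0,"x":0.01,"y":0.18,"z":0,"claw":1},{"rx":0,"ry":0,"rz":0,"x":0.01,"y":0.24,"z":0,"claw":1},{"rx":0,"ry":0,"rz":0,"x":0.01,"y":0.25,"z":0,"claw":1}]'
python3 - <<'E'
from h import *
st0=dict(ee_pos=np.array([0.48584155,-0.25453561,0.31782246]),eef_rot=[9.77829023e-01,2.09404648e-01,2.38525283e-04,1.96472957e-04])
st=status.get_state(); p=cams.capture("wrist"); save(p,"w3"); print(st["ee_pos"],st["eef_rot"],st["ft_force"])
print("seat",at_z(p,(330.5,143.5),.046,st0),"tip",at_z(p,(332,146.5),.111,st0))
for r in nets.regions_of("tall_spool_center",p)[:3]: print(r["confidence"],r["point"],at_z(p,r["point"],.08,st))
E
```

```text
time: 2.45
ee_pos: [0.4942, 0.0439, 0.2678]
eef_rot: [0.978, 0.207, 0.0, 0.001]
ft_force: [0.8, 0.0, 1.1]
gripper_width: 0.0929
time: 3.08
ee_pos: [0.5041, 0.2957, 0.2675]
eef_rot: [0.978, 0.208, 0.0, 0.001]
ft_force: [0.2, -0.4, 1.1]
gripper_width: 0.0928
[0.50409531 0.29573801 0.26748841] [9.78150247e-01 2.07898374e-01 1.03663449e-04 5.91847081e-04] [ 0.18937137 -0.44904442  1.09048529]
seat [ 0.53920478 -0.2372981   0.046     ] tip [ 0.53892132 -0.23754133  0.111     ]
0.95 [223.5, 219.0] [0.46965095 0.36976301 0.08      ]
0.85 [299.0, 150.2] [0.54472148 0.33537124 0.08      ]
0.59 [231.4, 28.7] [0.60418453 0.41418471 0.08      ]
```

View pics/w3.png

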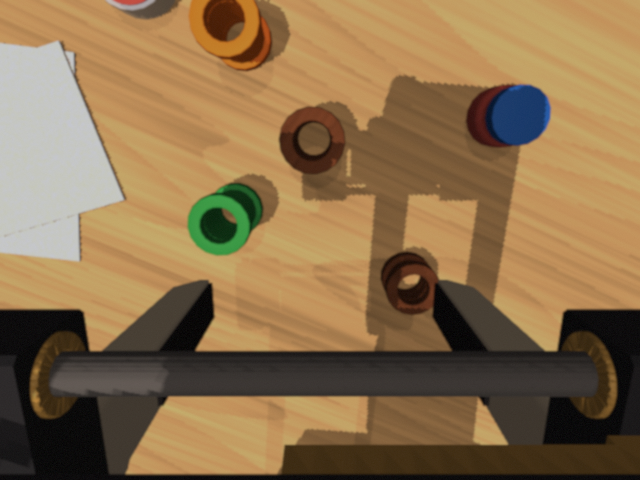

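The dark tall spool's top ring is centred at (312,140), radius about 33 px. The net's best hit, (223,219), is the green one.

Run:
```python
from h import *
st=status.get_state(); p=cams.capture("wrist"); print(at_z(p,(312,140.3),.08,st), at_z(p,(345,140),.08,st),at_z(p,(279.5,140),.08,st))
g=cv2.cvtColor(p["frame"],cv2.COLOR_RGB2HSV); 
m=((g[...,2]<125)).astype(np.uint8); 
pt=cams.capture("top"); pv=at_z(p,(312,140.3),.08,st)
for q,w in ((pv,"spool"),((.539,-.2373,.046),"seat"),((.539,-.2373,.111),"tip")):
    print(w,cv2.projectPoints(np.array([q],float),np.array(pt["rvec"],float),np.array(pt["tvec"],float),pt["mtx"],None)[0].ravel())
save(pt,"top2"); c=pt["frame"][180:310,130:280]; d=pt["frame"][180:310,420:570]
cv2.imwrite("pics/tc.png",cv2.resize(cv2.cvtColor(np.hstack([d,c]),cv2.COLOR_RGB2BGR)[:,:,:],(750,325),interpolation=2))
```

```text
[0.555982   0.32664199 0.08      ] [0.56652311 0.30340894 0.08      ] [0.54601437 0.34969567 0.08      ]
spool [203.44234992 235.59102534]
seat [495.31829915 244.29969211]
tip [508.80601717 241.15508997]
```

View pics/tc.png

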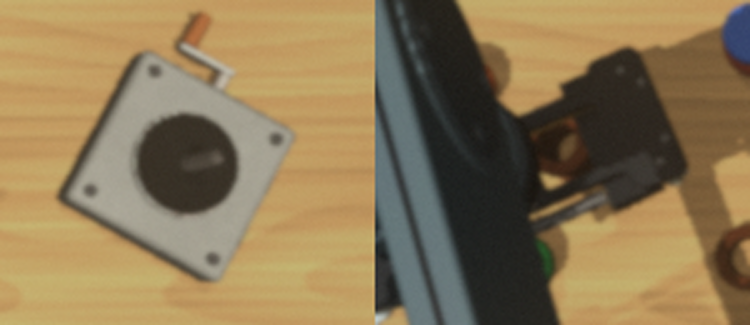

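Both views agree: the spool is at about (0.555,0.327) and the seat at about (0.538,−0.237). Going to grasp.

```bash
python3 -m handwheel '[{"rx":0,"ry":0,"rz":0,"x":0.035,"y":0.02,"z":-0.04,"claw":1},{"rx":0,"ry":0,"rz":0,"x":0.051,"y":0.031,"z":-0.09,"claw":1},{"rx":0,"ry":0,"rz":0,"x":0.051,"y":0.031,"z":-0.135,"claw":1},{"rx":0,"ry":0,"rz":0,"x":0.051,"y":0.031,"z":-0.175,"claw":1},{"rx":0,"ry":0,"rz":0,"x":0.051,"y":0.031,"z":-0.195,"claw":1}]'
python3 -m handwheel '[{"rx":0,"ry":0,"rz":0,"x":0,"y":0,"z":0,"claw":1},{"rx":0,"ry":0,"rz":0,"x":0,"y":0,"z":0,"claw":0.3}]' 20
python3 - <<'E'
from h import *
st=status.get_state(); p=cams.capture("wrist"); save(p,"w4"); print(st["ee_pos"],st["ft_force"],st["gripper_width"])
E
```

```text
time: 3.9
ee_pos: [0.555, 0.3198, 0.0702]
eef_rot: [0.979, 0.205, -0.002, 0.002]
ft_force: [0.8, -0.1, -0.2]
gripper_width: 0.0929
time: 4.15
ee_pos: [0.5561, 0.3184, 0.0713]
eef_rot: [0.979, 0.204, -0.001, 0.002]
ft_force: [0.4, 0.5, 0.2]
gripper_width: 0.0869
[0.5560579  0.3183942  0.07128413] [0.35197146 0.50971273 0.23151035] 0.08691321772193741
```

View pics/w4.png

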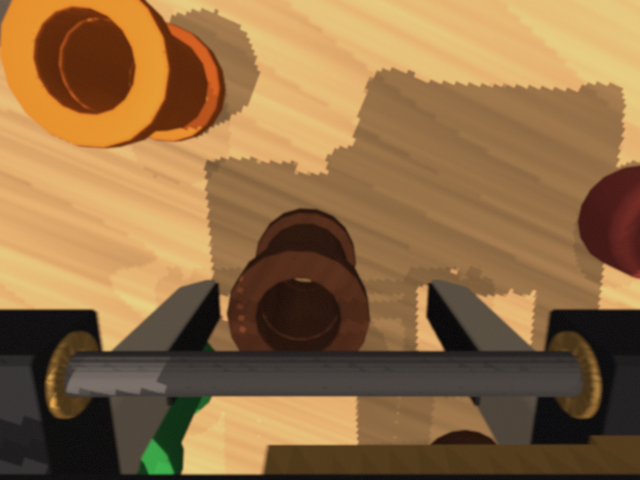

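The ring is centred at (299,315), about 9 mm left of the jaw centre, because the arm stopped short in y. Checking the joints and the offset.

Run:
```python
from h import *
st=status.get_state(); p=cams.capture("wrist"); print(st["ee_pos"],st["joints"].round(3),st["gripper_width"])
q=at_z(p,(299,315),.08,st); print(q, q-st["ee_pos"], R.from_quat(st["eef_rot"]).inv().apply(q-st["ee_pos"]))
```

```text
[0.55626558 0.31895055 0.07175754] [ 0.349  0.563  1.499 -0.004  1.082  1.511] 0.08335835543355236
[0.5567857  0.32982446 0.08      ] [0.00052012 0.0108739  0.00824246] [ 0.00479535 -0.0097387  -0.00828329]
```

```bash
python3 -m handwheel '[{"rx":0,"ry":0,"rz":0,"x":0,"y":0.005,"z":0,"claw":1},{"rx":0,"ry":0,"rz":0,"x":0,"y":0.010,"z":0,"claw":1},{"rx":0,"ry":0,"rz":0,"x":0,"y":0.010,"z":0,"claw":1}]' 20
python3 - <<'E'
from h import *
st=status.get_state(); print(st["ee_pos"],st["eef_rot"],st["ft_force"])
E
python3 -m handwheel '[{"rx":0,"ry":0,"rz":0,"x":0,"y":0,"z":0,"claw":-1},{"rx":0,"ry":0,"rz":0,"x":0,"y":0,"z":0,"claw":-1},{"rx":0,"ry":0,"rz":0,"x":0,"y":0,"z":0,"claw":-1},{"rx":0,"ry":0,"rz":0,"x":0,"y":0,"z":0,"claw":-1},{"rx":0,"ry":0,"rz":0,"x":0,"y":0,"z":0,"claw":-1}]' 20
```

```text
time: 4.62
ee_pos: [0.5563, 0.3301, 0.0723]
eef_rot: [0.979, 0.204, -0.0, 0.002]
ft_force: [0.7, 0.1, -1.4]
gripper_width: 0.0925
[0.55625857 0.33011953 0.07228946] [ 9.78880083e-01  2.04429001e-01 -2.46399981e-04  1.58265778e-03] [ 0.68473224  0.08846262 -1.44506063]
time: 5.25
ee_pos: [0.5563, 0.33, 0.0722]
eef_rot: [0.979, 0.204, -0.0, 0.002]
ft_force: [-0.1, 0.2, 1.1]
gripper_width: 0.0521
```

Gripped at 52.1 mm. Lifting, then carrying it across.

```bash
python3 -m handwheel '[{"rx":0,"ry":0,"rz":0,"x":0,"y":0,"z":0.02,"claw":-1},{"rx":0,"ry":0,"rz":0,"x":0,"y":0,"z":0.05,"claw":-1},{"rx":0,"ry":0,"rz":0,"x":0,"y":0,"z":0.09,"claw":-1},{"rx":0,"ry":0,"rz":0,"x":0,"y":0,"z":0.13,"claw":-1},{"rx":0,"ry":0,"rz":0,"x":0,"y":-0.01,"z":0.16,"claw":-1}]' 25
python3 -m handwheel '[{"rx":0,"ry":0,"rz":0,"x":0,"y":-0.03,"z":0,"claw":-1},{"rx":0,"ry":0,"rz":0,"x":0,"y":-0.08,"z":0,"claw":-1},{"rx":0,"ry":0,"rz":0,"x":0,"y":-0.13,"z":0,"claw":-1},{"rx":0,"ry":0,"rz":0,"x":0,"y":-0.18,"z":0,"claw":-1},{"rx":0,"ry":0,"rz":0,"x":0,"y":-0.23,"z":0,"claw":-1}]'
python3 -m handwheel '[{"rx":0,"ry":0,"rz":0,"x":0,"y":-0.05,"z":0,"claw":-1},{"rx":0,"ry":0,"rz":0,"x":-0.005,"y":-0.1,"z":0,"claw":-1},{"rx":0,"ry":0,"rz":0,"x":-0.01,"y":-0.15,"z":0,"claw":-1},{"rx":0,"ry":0,"rz":0,"x":-0.01,"y":-0.19,"z":0,"claw":-1},{"rx":0,"ry":0,"rz":0,"x":-0.01,"y":-0.2,"z":0,"claw":-1}]'
python3 - <<'E'
from h import *
st=status.get_state(); p=cams.capture("wrist"); save(p,"w5"); print(st["ee_pos"],st["eef_rot"])
E
```

```text
time: 5.88
ee_pos: [0.5564, 0.3205, 0.2341]
eef_rot: [0.979, 0.205, 0.001, 0.001]
ft_force: [-0.0, 0.1, -0.8]
gripper_width: 0.0522
time: 6.5
ee_pos: [0.5561, 0.089, 0.2341]
eef_rot: [0.979, 0.205, 0.001, 0.001]
ft_force: [0.4, 0.9, -0.6]
gripper_width: 0.052
time: 7.12
ee_pos: [0.5458, -0.1133, 0.2338]
eef_rot: [0.979, 0.203, 0.0, 0.001]
ft_force: [0.1, 0.3, -0.8]
gripper_width: 0.0523
[ 0.54576803 -0.11332884  0.23384229] [9.79126578e-01 2.03246054e-01 3.42125533e-04 1.43819164e-03]
```

View pics/w5.png

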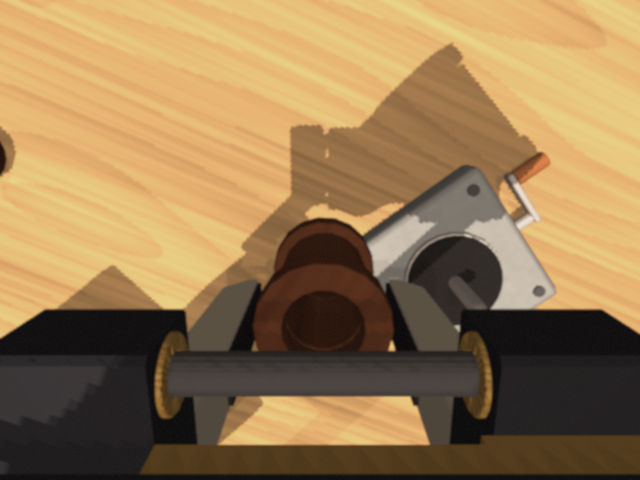

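The spool hangs upright, centred between the jaws. The turntable is visible at about (455,278). Computing the spool offset in the jaws and cross-checking the seat.

Run:
```python
from h import *
st=status.get_state(); p=cams.capture("wrist"); zt=st["ee_pos"][2]+.0078
Ri=R.from_quat(st["eef_rot"]).inv()
for uv in ((323.5,262),(254,325),(393,325)): print(uv,Ri.apply(at_z(p,uv,zt,st)-st["ee_pos"]).round(4))
for uv in ((408,279),(502,279),(455,233)): print(uv,at_z(p,uv,.046,st).round(4))
M=R.from_quat(st["eef_rot"]).as_matrix(); print(M.round(3))
H=np.array(p["hand_eye"]);T=np.eye(4);T[:3,:3]=M;T[:3,3]=st["ee_pos"];W=np.linalg.inv(T@H)
f=p["frame"].copy()
a=np.linspace(0,6.283,60)
for c,z,r,col in ((( .5385,-.2370),.046,.04,(255,0,0)),((.5385,-.2370),.111,.002,(0,255,0)),((.5385,-.2370),.101,.006,(0,255,0))):
    P=np.c_[c[0]+r*np.cos(a),c[1]+r*np.sin(a),0*a+z]
    uv=cv2.projectPoints(P,W[:3,:3],W[:3,3],p["mtx"],None)[0].reshape(-1,1,2).round().astype(np.int32)
    cv2.polylines(f,[uv],True,col,1)
c=st["ee_pos"]
P=np.c_[c[0]+.026*np.cos(a),c[1]+.026*np.sin(a),0*a+zt]
cv2.polylines(f,[cv2.projectPoints(P,W[:3,:3],W[:3,3],p["mtx"],None)[0].reshape(-1,1,2).round().astype(np.int32)],True,(0,255,255),1)
cv2.imwrite("pics/ov.png",cv2.cvtColor(cv2.resize(f[200:380,240:560],(800,450)),cv2.COLOR_RGB2BGR))
```

```text
(323.5, 262) [ 0.0245 -0.001  -0.0078]
(254, 325) [ 0.0007 -0.026  -0.0079]
(393, 325) [ 0.0006  0.0241 -0.0077]
(408, 279) [ 0.5255 -0.1994  0.046 ]
(502, 279) [ 0.557  -0.2721  0.046 ]
(455, 233) [ 0.5766 -0.2169  0.046 ]
[[ 0.917  0.399  0.001]
 [ 0.399 -0.917 -0.003]
 [ 0.     0.003 -1.   ]]
```

View pics/ov.png

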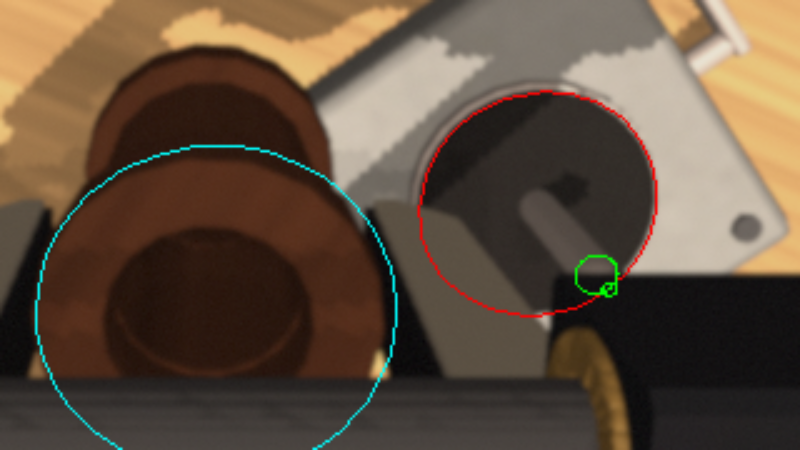

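The overlays agree to about 1–2 mm for the seat and the spool, against a clearance of 9 mm. Moving over the spindle.

```bash
python3 -m handwheel '[{"rx":0,"ry":0,"rz":0,"x":-0.003,"y":-0.04,"z":0,"claw":-1},{"rx":0,"ry":0,"rz":0,"x":-0.006,"y":-0.08,"z":0,"claw":-1},{"rx":0,"ry":0,"rz":0,"x":-0.0065,"y":-0.11,"z":0,"claw":-1},{"rx":0,"ry":0,"rz":0,"x":-0.0065,"y":-0.1235,"z":-0.01,"claw":-1},{"rx":0,"ry":0,"rz":0,"x":-0.0065,"y":-0.1235,"z":-0.02,"claw":-1}]'
python3 - <<'E'
from h import *
st=status.get_state(); print(st["ee_pos"],st["eef_rot"],st["ft_force"])
p=cams.capture("scene"); f=p["frame"][120:270,90:290]; cv2.imwrite("pics/s2.png",cv2.cvtColor(cv2.resize(f,(800,600),interpolation=2),cv2.COLOR_RGB2BGR))
E
```

```text
time: 7.85
ee_pos: [0.5395, -0.2342, 0.2127]
eef_rot: [0.979, 0.204, 0.0, 0.0]
ft_force: [-0.2, 0.2, -1.2]
gripper_width: 0.0519
[ 0.53947367 -0.23424256  0.21268292] [9.78984424e-01 2.03934320e-01 2.17813087e-04 4.92424386e-04] [-0.21366969  0.22550171 -1.1585989 ]
```

View pics/s2.png

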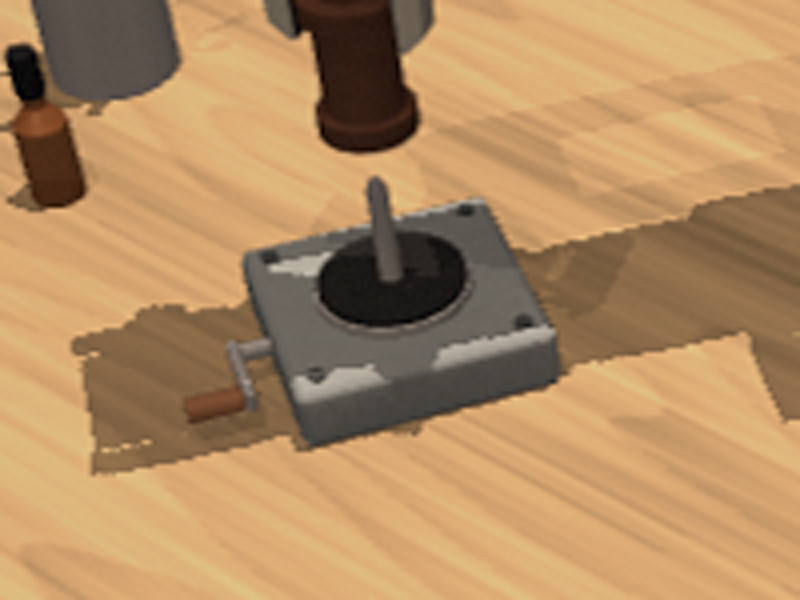

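The spool's base at (368,125) lies on the spindle axis extended from (390,280) through (375,182). Lowering, with force checks.

```bash
python3 -m handwheel '[{"rx":0,"ry":0,"rz":0,"x":0,"y":-0.002,"z":-0.01,"claw":-1},{"rx":0,"ry":0,"rz":0,"x":0,"y":-0.002,"z":-0.022,"claw":-1},{"rx":0,"ry":0,"rz":0,"x":0,"y":-0.002,"z":-0.034,"claw":-1},{"rx":0,"ry":0,"rz":0,"x":0,"y":-0.002,"z":-0.046,"claw":-1},{"rx":0,"ry":0,"rz":0,"x":0,"y":-0.002,"z":-0.05,"claw":-1}]'
python3 -m handwheel '[{"rx":0,"ry":0,"rz":0,"x":0,"y":0,"z":-0.008,"claw":-1},{"rx":0,"ry":0,"rz":0,"x":0,"y":0,"z":-0.018,"claw":-1},{"rx":0,"ry":0,"rz":0,"x":0,"y":0,"z":-0.028,"claw":-1},{"rx":0,"ry":0,"rz":0,"x":0,"y":0,"z":-0.035,"claw":-1},{"rx":0,"ry":0,"rz":0,"x":0,"y":0,"z":-0.037,"claw":-1}]'
```

```text
time: 8.52
ee_pos: [0.5383, -0.2349, 0.1599]
eef_rot: [0.979, 0.204, -0.001, -0.001]
ft_force: [0.2, -0.5, -0.2]
gripper_width: 0.0525
time: 9.15
ee_pos: [0.538, -0.2347, 0.1222]
eef_rot: [0.979, 0.204, -0.002, -0.002]
ft_force: [0.1, 0.0, -0.2]
gripper_width: 0.0525
```

```bash
python3 -m handwheel '[{"rx":0,"ry":0,"rz":0,"x":0,"y":0,"z":-0.001,"claw":-1},{"rx":0,"ry":0,"rz":0,"x":0,"y":0,"z":-0.002,"claw":-1},{"rx":0,"ry":0,"rz":0,"x":0,"y":0,"z":-0.003,"claw":-1}]'
python3 -m handwheel '[{"rx":0,"ry":0,"rz":0,"x":0,"y":0,"z":-0.001,"claw":-1},{"rx":0,"ry":0,"rz":0,"x":0,"y":0,"z":-0.0015,"claw":-1}]'
```

```text
time: 9.52
ee_pos: [0.5382, -0.2348, 0.1194]
eef_rot: [0.979, 0.204, -0.001, -0.001]
ft_force: [-0.1, 0.8, -0.9]
gripper_width: 0.0521
time: 9.78
ee_pos: [0.5382, -0.2348, 0.1181]
eef_rot: [0.979, 0.204, -0.001, -0.001]
ft_force: [-1.4, 0.1, 2.7]
gripper_width: 0.0521
```

```bash
python3 -m handwheel '[{"rx":0,"ry":0,"rz":0,"x":0,"y":0,"z":-0.001,"claw":-1},{"rx":0,"ry":0,"rz":0,"x":0,"y":0,"z":-0.001,"claw":-1}]'
python3 - <<'E'
from h import *
st=status.get_state(); print(st["ee_pos"],st["ft_force"])
p=cams.capture("scene"); f=p["frame"][120:270,90:290]; cv2.imwrite("pics/s3.png",cv2.cvtColor(cv2.resize(f,(800,600),interpolation=2),cv2.COLOR_RGB2BGR))
E
```

```text
time: 10.02
ee_pos: [0.5382, -0.2349, 0.118]
eef_rot: [0.979, 0.204, -0.001, -0.001]
ft_force: [-2.0, 0.5, 5.7]
gripper_width: 0.0521
[ 0.53818662 -0.23485218  0.1180001 ] [-1.98759857  0.45664662  5.69035671]
```

View pics/s3.png

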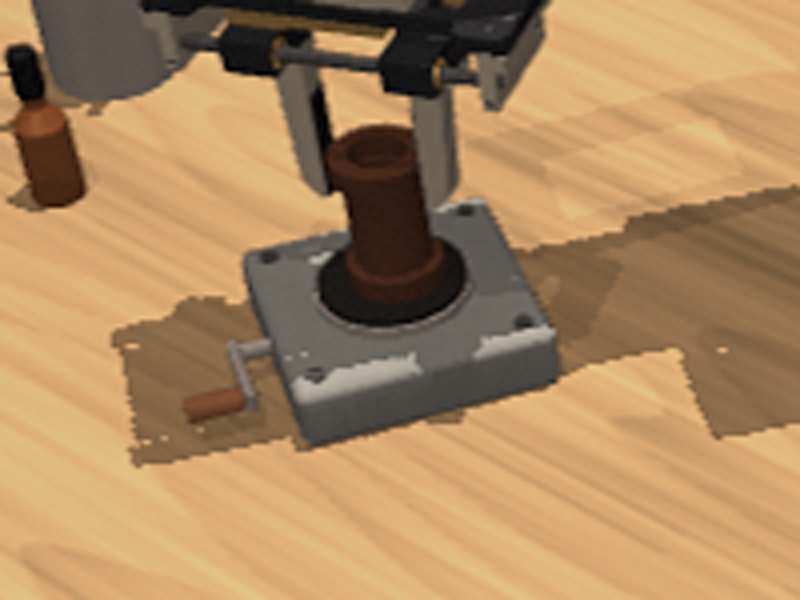

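The spool stands flat on the turntable, its base centred at about (395,275). The height of 0.118 matches the expected seat height, and the wrist reads 5.7 N of contact. Releasing and backing off straight up.

```bash
python3 -m handwheel '[{"rx":0,"ry":0,"rz":0,"x":0,"y":0,"z":0.0005,"claw":0.3},{"rx":0,"ry":0,"rz":0,"x":0,"y":0,"z":0.0005,"claw":0.6},{"rx":0,"ry":0,"rz":0,"x":0,"y":0,"z":0.0005,"claw":1},{"rx":0,"ry":0,"rz":0,"x":0,"y":0,"z":0.0005,"claw":1},{"rx":0,"ry":0,"rz":0,"x":0,"y":0,"z":0.0005,"claw":1}]'
python3 -m handwheel '[{"rx":0,"ry":0,"rz":0,"x":0,"y":0,"z":0.01,"claw":1},{"rx":0,"ry":0,"rz":0,"x":0,"y":0,"z":0.04,"claw":1},{"rx":0,"ry":0,"rz":0,"x":0,"y":0,"z":0.08,"claw":1},{"rx":0,"ry":0,"rz":0,"x":0,"y":0,"z":0.13,"claw":1},{"rx":0,"ry":0,"rz":0,"x":-0.04,"y":0,"z":0.16,"claw":1}]'
python3 - <<'E'
from h import *
p=cams.capture("scene"); save(p,"s4")
E
```

```text
time: 10.7
ee_pos: [0.5382, -0.2348, 0.1184]
eef_rot: [0.979, 0.204, -0.001, -0.001]
ft_force: [-0.0, 0.2, -0.1]
gripper_width: 0.0921
time: 11.32
ee_pos: [0.4998, -0.2355, 0.2817]
eef_rot: [0.979, 0.205, 0.0, 0.001]
ft_force: [0.1, -0.0, -0.2]
gripper_width: 0.0929
```

View pics/s4.png

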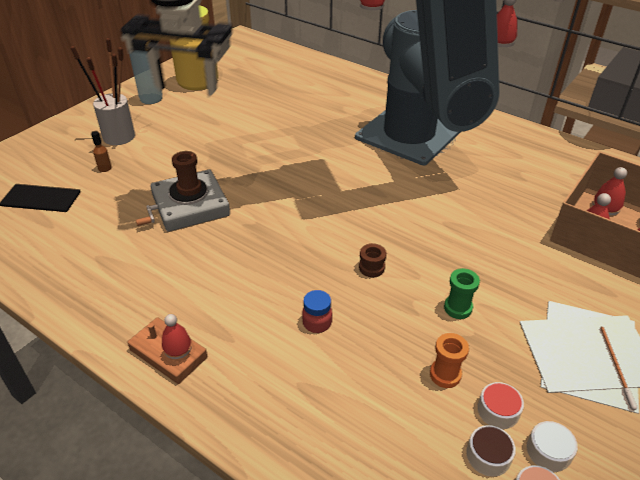

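The spool stands on the winder at (187,175), and the gripper is clear of it. The short spool (373,261), the jar (317,311) and the decoys are where they were. Handing in.

```bash
python3 -c "
from rig import hand_in; print(hand_in())"
```

```text
the job is handed in; nothing more can be done
None
```

The taller dark spool is on the winder's spindle, standing fully down on the turntable, and the job is handed in; no verdict is reported. I gripped it by the top rim, carried it over the spindle and lowered it. I let go once it had touched down (5.7 N at the wrist), and the whole job took about 11 s.

**Last checks:**
- **Seating:** the tool stopped at 0.118 m, which matches the spool resting on the seat. The final picture shows it upright on the turntable.
- **Everything else:** the gripper is clear, and the short spool, the paint jar and the green and orange look-alikes appear where they were.

**What went wrong or disagreed:**
- My first move command was refused for missing keys, and nothing moved.
- The first approach to the spool ended about 9 mm short in y. I corrected it before gripping.
- The network's best match in the close view was the green spool, so I placed the dark one from the picture.
- The cameras disagreed by 1–3 mm on the seat position, well inside the 9 mm clearance.

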